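Set the matching taper candles in their holders on the shop counter

ROBOT

A 7-joint arm with a two-finger parallel gripper is mounted at the origin on the work surface. World frame = base frame: x ahead of the robot, y to its left, z up, the work surface at z = 0. Lengths are in m, angles in rad, forces in N, time in s.
With the tool pointing down it reaches from about 0.4 to 0.85 m from the base axis. Payload 4.5 kg.
Tool frame: the origin (TCP) lies where the fingers leave the gripper's body, on its centre line; the fingertips stand 64 mm ahead of it and the grasp point (between the pads) lies 45 mm ahead of it; z points along the fingers, y is the direction in which the jaws open and shut (so a half turn about z gives the same grasp; the last joint's range is limited). The gripper opens to 88 mm and grips with 3 to 60 N. Pads are 18 mm wide; open, the fingers measure 123 mm over their backs; the gripper's body (75 mm by 187 mm) begins 45 mm behind the grasp point.
Start: joints at [1.202, 0.689, -0.195, 1.565, 0.157, 0.902, -0.215], TCP at [0.245, -0.575, 0.303] pointing down, gripper open.
Joint ranges: [-3.01, 3.01], [-0.46, 2.08], [-1.47, 1.51], [0.13, 2.56], [-1, 4.14], [0.04, 2.09], [-2.66, 2.66]. Speed limits (rad/s): [2.57, 2.57, 3.14, 3.14, 3.14, 3.14, 3.14].

INTERFACE

Orientations are given as a unit quaternion [x, y, z, w].
In Python, from plant import monitor, snapshot, workorder, finder gives the robot as it stands.
- The arm moves only by the tool carry_out, never from a script. Its argument "motion" is one flat list of numbers, 6 for each row, row after row: the shift along the tool's x, y, z in cm, then the turn, a rotation vector about the tool's x, y, z in rad. In form: [x, y, z, rx, ry, rz, x, y, z, rx, ry, rz, ...]. A call has 1 to 8 rows; each row shifts and turns the commanded pose from where the row before left it, along the tool's axes as they then stand; what a row does not reach is not made up. A row lasts 1/8 s, in which the tool goes at most 62.5 mm and 10.7 degrees, less where a joint would pass 70% of its speed; a pose out of reach is approached as far as the arm can. A call with a gripper value outside its range is refused whole. "hand" is the finger opening in cm, from 0 to 8.81, set as the call begins (left out, the last holds). The fingers move at their own pace and stop on an object; "grip_force" is the grip in N (left out, the last holds). Time passes only in rows, so rows that do not move let the fingers close. It gives the time, the measured TCP pose, the force and the opening at its end, in the units of the state.
- monitor.get_state(): the state, without advancing time (a new reading comes with each control period).
- snapshot(name): name is "scene" or "top" or "wrist"; returns a dict with "frame" (480x640x3 uint8, red, green, blue), "range_z" (480x640 float32, m along the optical axis (not along the pixel's ray), 0 where there is no reading), "fx", "fy", "cx", "cy" (pixels), "rvec" (rotation vector, rad) and "tvec" (3), from world to camera coordinates, as OpenCV has them; the wrist camera has in their place "hand_eye" (4x4, takes a point from camera to tool coordinates, whose origin is the TCP and whose axes are the flange's). Camera axes: x right, y down, z forward; pixel columns grow to the right and rows downward; lengths in m; the calibration is good to about 2 mm. A picture is of the moment at which its call begins: read the wrist's pose just before it.
- workorder.finish_job(): hands the job in, once; it reports no verdict.
Trained networks look in a picture, given as the dict that the camera call returned (one of the last four; its "shot" number tells which), for a name from the list of things; names that differ only in an ending like _2 or _b are one class to them, and where a whole thing is asked for, a point or a joint stands for the part that bears it (a point fixed in the world has none). Each returns a list of dicts, best first, with "p" (0 to 1); they miss things now and then, are a little off and sometimes report something else, mostly with a low value. They report only what shows in the picture. A call takes as long as a camera call.
- finder.masks_of(picture, thing): "pixels" (480x640 bool, what is visible of it) and "extent" ([left, top, right, bottom] in pixels, round what is visible of it).
The state is a dict: "clock": time; "q": joint angles; "qd": joint speeds; "joint_torque": joint torques, N m; "tool_pos": TCP position; "eef_rot": TCP orientation; "contact_force": force on the tool from outside, world axes, zero at the start; "moment": the same for the moment, N m; "opening": opening from 0.0 (shut) to 1.0 (fully open).
Only numpy, scipy, OpenCV 4.12 (cv2) and the standard library are available. Lean on these libraries where they do the work, as an engineer would, in place of code of your own. Each camera call takes 0.05 s, during which the arm holds its last target. There are 200 camera calls.

TASK

Finish the candle display: take the green and the rust candle out of the leaning rack and stand each, wick up, in the holder of its own colour, pressed straight down into the socket until it is fully home, then let go. The ivory pair shows how it should look; leave it, the spare ivory candle in the rack and the other goods undisturbed, and leave the holders standing where they are.

Things in the scene. Friction and masses are not known exactly. Their poses are not given: they have to be found in the camera images.
- candle_green: Sage-green straight wax candle, 24 mm diameter, 180 mm long, about 75 g, flat square-edged foot, short wick on top. Origin: centre of its foot; z runs along the candle to the wick. It starts leaning in the rack, its wick end about 30 degrees from vertical towards the rack's front.
- candle_rust: Rust-red straight wax candle, 24 mm diameter, 180 mm long, about 75 g, flat square-edged foot, short wick on top. Origin: centre of its foot; z runs along the candle to the wick. It starts leaning in the rack, its wick end about 30 degrees from vertical towards the rack's front.
- candle_ivory: Ivory spare, to be left in the rack: straight wax candle, 24 mm diameter, 180 mm long, about 75 g, flat square-edged foot, short wick on top. Origin: centre of its foot; z runs along the candle to the wick. It starts leaning in the rack, its wick end about 30 degrees from vertical towards the rack's front.
- holder_green: Sage-green solid round candle holder, 84 mm diameter, 45 mm high, 0.65 kg, loose on the counter, with a brass-rimmed blind socket in the middle of its top. Origin: centre of its underside; z up.
- holder_green_mouth (a point): Green holder: centre of the socket's mouth, 45 mm above the underside of the holder, level with the flat top; the socket is 25.5 mm in diameter, straight, sharp-edged (no chamfer), 30 mm deep with a flat floor 15 mm above the holder's underside.
- holder_rust: Rust-red solid round candle holder, 84 mm diameter, 45 mm high, 0.65 kg, loose on the counter, with a brass-rimmed blind socket in the middle of its top. Origin: centre of its underside; z up.
- holder_rust_mouth (a point): Rust holder: centre of the socket's mouth, 45 mm above the underside of the holder, level with the flat top; the socket is 25.5 mm in diameter, straight, sharp-edged (no chamfer), 30 mm deep with a flat floor 15 mm above the holder's underside.
- set_ivory: Ivory holder of the same shape and size with an ivory candle already seated in it (one solid piece); the whole stands 195 mm high, or 203 mm with its wick. Loose. Origin: centre of its underside.
- rack: Oak leaning rack, fixed, 100 (x) by 196 (y) by 102 mm high. Origin: centre of its underside; front is -x. Three places 60 mm apart in y, one candle each, any order. Feet stand on a 12 mm board against a lip, 25 mm behind the origin; candles lean to -x on a rail 32 mm in front of it, in 28 mm wide notches with bottoms 92 mm high. 88 mm of each candle is free beyond the rail.
- jar: Amber glass jar candle with a wooden lid, 76 mm diameter, 85 mm high. Origin: centre of its underside.
- bottle: Amber glass bottle with a black cap, 52 mm diameter, 115 mm high. Origin: centre of its underside.
- sign: Small blank slate price board on a wooden foot, 112 mm wide (y), 42 mm deep (x), 93 mm high. Origin: centre of its underside.
- book: Book wrapped in kraft paper with a ribbon, lying flat, 175 (x) x 110 (y) x 30 mm. Origin: centre of its underside.

How it is judged:
By the outcome, as a careful person would: the job done as asked, in the order asked, and still so for the second after the job is handed in, with the robot touching nothing.
It also fails if it takes over 72 s, if anything falls off the work surface, if the arm or the gripper's body presses on something with over 40 N, if the wrist force passes 120 N, or if a joint passes its speed limit or range.

## Working session

There is one attempt and no reset: what is moved stays moved. The work goes in short steps, Python scripts to look and compute and a tool call to move; the robot and the scene stay as the last step left them, time stands still between calls to the robot, and variables do not carry over. Pictures are saved under pics/ and viewed, about 8 in all and at most 12, crops included, and the job is handed in when it is done.

Besides the shell and the picture viewer there is one more tool, called as name(argument=value, ...) on one line, values as JSON. carry_out: Moves the arm, as the interface text tells. Its arguments: {"type":"object","properties":{"motion":{"type":"array"},"hand":{"type":"number"},"grip_force":{"type":"number"}},"required":["motion"]}

```bash
ls; mkdir -p pics; cat > h.py <<'E'
import numpy as np, cv2
from scipy.spatial.transform import Rotation as R
from plant import monitor, snapshot, workorder, finder
def cam(s):
    if 'hand_eye' in s:
        return None
    Rm=cv2.Rodrigues(np.array(s['rvec'],float))[0]; return Rm,np.array(s['tvec'],float).ravel()
def world(s,st=None):
    z=s['range_z'];v,u=np.mgrid[:480,:640]
    p=np.dstack([(u-s['cx'])/s['fx']*z,(v-s['cy'])/s['fy']*z,z])
    if 'hand_eye' in s:
        H=np.array(s['hand_eye']);p=p@H[:3,:3].T+H[:3,3]
        return p@R.from_quat(st['eef_rot']).as_matrix().T+np.array(st['tool_pos'])
    Rm,t=cam(s);return (p-t)@Rm
def save(s,n,crop=None):
    im=s['frame'][:,:,::-1]
    cv2.imwrite('pics/'+n+'.png',im)
E
python3 - <<'E'
from h import *
st=monitor.get_state();print({k:np.round(v,3) for k,v in st.items()})
for n in ['scene','top']:
    s=snapshot(n);save(s,n);w=world(s)
    for t in ['candle_green','candle_rust','candle_ivory','holder_green','holder_rust','set_ivory','rack','jar','bottle','sign','book']:
        for r in finder.masks_of(s,t)[:2]:
            m=r['pixels']&(s['range_z']>0);q=w[m]
            if len(q): print(n,t,round(r['p'],2),r['extent'],np.round(np.percentile(q,[3,50,97],axis=0),3).tolist())
E
```

```text
pics
{'clock': np.float64(0.0), 'q': array([ 1.202,  0.69 , -0.195,  1.566,  0.157,  0.902, -0.215]), 'qd': array([ 0.002, -0.001, -0.001,  0.002,  0.   , -0.002, -0.002]), 'joint_torque': array([ 1.0000e-03, -5.2757e+01, -1.2670e+00, -1.5343e+01, -5.3000e-02,
        7.0000e-03,  0.0000e+00]), 'tool_pos': array([ 0.245, -0.575,  0.302]), 'eef_rot': array([ 0.98 ,  0.2  , -0.   , -0.001]), 'contact_force': array([ 0.037, -0.145, -0.014]), 'moment': array([-0.047, -0.03 ,  0.015]), 'opening': np.float64(1.001)}
scene candle_green 0.8 [435.6, 215.3, 458.2, 304.7] [[0.496, 0.224, 0.031], [0.537, 0.247, 0.103], [0.576, 0.269, 0.174]]
scene candle_rust 0.96 [374.9, 211.0, 391.0, 297.8] [[0.55, 0.117, 0.033], [0.588, 0.138, 0.103], [0.625, 0.159, 0.172]]
scene candle_ivory 0.93 [397.8, 216.1, 423.8, 300.9] [[0.516, 0.164, 0.013], [0.561, 0.191, 0.102], [0.601, 0.213, 0.173]]
scene candle_ivory 0.67 [302.2, 204.8, 338.4, 242.5] [[0.451, -0.109, 0.001], [0.502, -0.062, 0.043], [0.528, -0.031, 0.048]]
scene holder_green 0.65 [304.6, 204.6, 337.2, 241.9] [[0.452, -0.105, 0.003], [0.502, -0.061
[... 2164 characters left out ...]
86, 0.104]]
top jar 0.72 [279.0, 137.9, 310.0, 181.5] [[0.699, -0.019, 0.012], [0.724, 0.014, 0.083], [0.764, 0.047, 0.089]]
top bottle 0.71 [364.4, 323.0, 390.8, 351.4] [[0.312, -0.198, 0.021], [0.335, -0.171, 0.081], [0.357, -0.153, 0.117]]
top bottle 0.4 [229.5, 202.8, 248.5, 235.2] [[0.539, 0.109, 0.039], [0.573, 0.128, 0.135], [0.626, 0.152, 0.175]]
top sign 0.75 [435.3, 327.8, 493.4, 350.4] [[0.308, -0.422, 0.009], [0.332, -0.367, 0.017], [0.354, -0.315, 0.094]]
top sign 0.51 [316.7, 247.9, 350.3, 288.3] [[0.451, -0.11, 0.013], [0.488, -0.074, 0.044], [0.524, -0.038, 0.05]]
top book 0.97 [415.5, 144.6, 474.5, 222.2] [[0.608, -0.391, 0.003], [0.69, -0.334, 0.03], [0.776, -0.281, 0.035]]
```

```bash
python3 - <<'E'
from h import *
s=snapshot('top');save(s,'t2');s2=snapshot('scene')
cv2.imwrite('pics/both.png',np.vstack([s2['frame'][120:340,180:500,::-1],s['frame'][120:360,160:480,::-1]]))
cv2.imwrite('pics/both.png',cv2.resize(cv2.imread('pics/both.png'),None,fx=1.3,fy=1.3,interpolation=cv2.INTER_CUBIC))
for n,sh in [('top',s),('scene',s2)]:
  w=world(sh)
  for t in ['candle_green','candle_rust','candle_ivory']:
    r=finder.masks_of(sh,t)[0]; m=cv2.erode(r['pixels'].astype(np.uint8),np.ones((3,3)))>0; q=w[m&(sh['range_z']>0)]
    q=q[(q[:,2]>.02)&(q[:,2]<.19)]
    from scipy.optimize import least_squares
    def f(x):
        a=np.array([x[2],x[3],1]);a/=np.linalg.norm(a);d=q-np.array([x[0],x[1],.1]);return np.linalg.norm(np.cross(d,a),axis=1)-.012
    c=q.mean(0);o=least_squares(f,[c[0],c[1],-.52,-.24],loss='soft_l1',f_scale=.002);x=o.x
    print(n,t,len(q),np.round(x,4),'tilt',np.degrees(np.arctan(np.hypot(x[2],x[3]))),'dir',np.degrees(np.arctan2(-x[3],-x[2])),'res',np.median(abs(f(x))),'zmax',q[:,2].max())
  for t in ['holder_green','holder_rust','set_ivory']:
    r=finder.masks_of(sh,t)[0]; q=w[r['pixels']&(sh['range_z']>0)]; q=q[abs(q[:,2]-.045)<.004]
    (c,rad)=cv2.minEnclosingCircle((q[:,:2]*1000).astype(np.float32)); print(n,t,np.round(c,1),round(rad,1),np.median(q[:,2]))
E
```

```text
top candle_green 281 [ 0.5322  0.2423 -0.5497 -0.2402] tilt 30.95829318674202 dir 23.5997789133332 res 0.0007849468276232494 zmax 0.1819553987781486
top candle_rust 260 [ 0.5813  0.1318 -0.5475 -0.2432] tilt 30.924866659742097 dir 23.952633184390386 res 0.0007749013690373551 zmax 0.1826691845896439
top candle_ivory 247 [ 0.5569  0.1864 -0.5482 -0.2685] tilt 31.401356483694435 dir 26.092187188018478 res 0.00091064994412411 zmax 0.1812550543321625
top holder_green [489.5 -74.7] 42.0 0.04490211367247076
top holder_rust [ 511.3 -306.5] 41.9 0.045028412805480644
top set_ivory [ 339.2 -159.7] 18.0 0.042886702188511684
scene candle_green 876 [ 0.5302  0.2449 -0.5321 -0.2331] tilt 30.153646582132957 dir 23.66036183546246 res 0.001012621567558116 zmax 0.17830236126525317
scene candle_rust 849 [ 0.5788  0.1343 -0.5319 -0.2313] tilt 30.11655360938091 dir 23.50289466827501 res 0.0010498997986332637 zmax 0.1768515784664148Traceback (most recent call last):
  File "<stdin>", line 8, in <module>
IndexError: list index out of range
```

View pics/both.png

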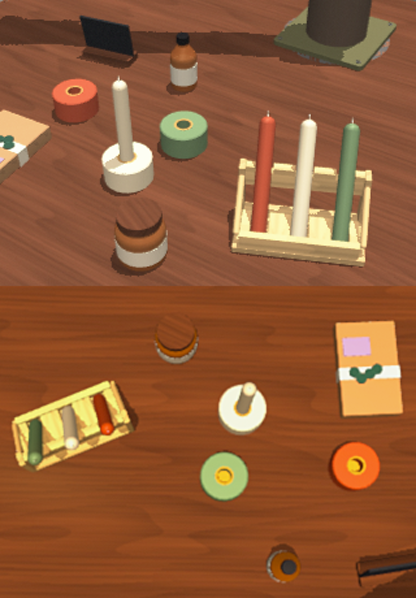

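```bash
cat >> h.py <<'E'
def plan(pos,z,xdir,n,st=None,rows_tr=None):
    """rows from measured pose to TCP pos with tool z and approx x direction"""
    st=st or monitor.get_state();p0=np.array(st['tool_pos']);R0=R.from_quat(st['eef_rot'])
    z=np.array(z,float);z/=np.linalg.norm(z);x=np.array(xdir,float);x-=z*(x@z);x/=np.linalg.norm(x)
    R1=R.from_matrix(np.c_[x,np.cross(z,x),z]);dr=(R0.inv()*R1).as_rotvec()
    P=np.linspace(p0,pos,n+1);out=[]
    for i in range(n):
        Ri=R0*R.from_rotvec(dr*i/n); out+=[*np.round(Ri.inv().apply(P[i+1]-P[i])*100,2),*np.round(dr/n,4)]
    print('pos',np.round(p0,4),'rows',[float(v) for v in out])
E
echo 'ok'
```

```text
ok
```

carry_out(motion=[4.9, -2.9, 0, 0, 0, 0, 4.9, -2.9, 0, 0, 0, 0, 4.9, -2.9, 0, 0, 0, 0, 4.9, -2.9, 0, 0, 0, 0, 4.9, -2.9, 0, 0, 0, 0, 4.9, -2.9, 0, 0, 0, 0], hand=8.8)

```text
clock: 2.5
tool_pos: [0.4484, -0.2982, 0.303]
eef_rot: [0.98, 0.2, 0.0, 0.0]
contact_force: [1.2, -0.8, -0.4]
opening: 1.001
```

carry_out(motion=[2.3, -5.6, 0, 0, 0, 0, 2.3, -5.6, 0, 0, 0, 0, 2.3, -5.6, 0, 0, 0, 0, 2.3, -5.6, 0, 0, 0, 0, 2.3, -5.6, 0, 0, 0, 0, 2.3, -5.6, 0, 0, 0, 0, 2.3, -5.6, 0, 0, 0, 0, 2.3, -5.6, 0, 0, 0, 0], hand=4.5)

```text
clock: 3.5
tool_pos: [0.4409, 0.1867, 0.303]
eef_rot: [0.98, 0.2, 0.001, 0.0]
contact_force: [0.2, 0.4, 0.4]
opening: 0.512
```

```bash
python3 - <<'E'
from h import *
st=monitor.get_state();print(np.round(st['q'],2),st['clock'])
g=np.array([.503,.2313,.152]);z=np.array([.458,.2,-.866])
plan(g-z*.145,z,[.92,.40,0],5)
E
```

```text
[-0.43  0.5  -0.1   2.    0.08  0.65 -1.75] 3.5
pos [0.4409 0.1867 0.303 ] rows [0.04, -0.32, 0.51, 0.0006, 0.1045, -0.0014, -0.01, -0.32, 0.51, 0.0006, 0.1045, -0.0014, -0.06, -0.32, 0.51, 0.0006, 0.1045, -0.0014, -0.12, -0.32, 0.5, 0.0006, 0.1045, -0.0014, -0.17, -0.32, 0.48, 0.0006, 0.1045, -0.0014]
```

carry_out(motion=[0.0, -0.3, 0.5, 0, 0.1045, 0, 0.0, -0.3, 0.5, 0, 0.1045, 0, -0.1, -0.3, 0.5, 0, 0.1045, 0, -0.1, -0.3, 0.5, 0, 0.1045, 0, -0.2, -0.3, 0.5, 0, 0.1045, 0])

```text
clock: 4.12
tool_pos: [0.4485, 0.1953, 0.3003]
eef_rot: [0.962, 0.195, 0.191, -0.029]
contact_force: [0.5, 0.0, 0.8]
opening: 0.511
```

```bash
cat >> h.py <<'E'
from scipy.optimize import least_squares
def axis(q,x0):
    def f(x):
        a=np.array([x[2],x[3],1]);a/=np.linalg.norm(a);d=q-np.array([x[0],x[1],.1]);return np.linalg.norm(np.cross(d,a),axis=1)-.012
    o=least_squares(f,x0,loss='soft_l1',f_scale=.002);return o.x,np.median(abs(f(o.x)))
E
python3 - <<'E'
from h import *
st=monitor.get_state();s=snapshot('wrist');save(s,'w1');w=world(s,st)
print(np.round(s['hand_eye'],3).tolist())
for t in ['candle_green','candle_ivory']:
  for r in finder.masks_of(s,t)[:1]:
    m=cv2.erode(r['pixels'].astype(np.uint8),np.ones((5,5)))>0;q=w[m&(s['range_z']>0)];q=q[(q[:,2]>.03)&(q[:,2]<.185)]
    x,e=axis(q[::3],[.53,.243,-.54,-.235]);print(t,r['p'],r['extent'],len(q),np.round(x,4),e,np.degrees(np.arctan(np.hypot(x[2],x[3]))),np.degrees(np.arctan2(-x[3],-x[2])),q[:,2].max())
E
```

```text
[[-0.0, -0.963, -0.271, 0.069], [1.0, -0.0, -0.0, -0.001], [0.0, -0.271, 0.963, -0.081], [0.0, 0.0, 0.0, 1.0]]
candle_green 0.6 [283.6, 173.9, 316.4, 262.9] 1771 [ 0.5301  0.2442 -0.5505 -0.2449] 0.0008890001689776592 31.070380958195965 23.98384628602938 0.18176486457979685
candle_ivory 0.56 [342.4, 176.4, 400.9, 261.9] 1873 [ 0.555   0.1879 -0.5432 -0.2516] 0.0007905206137846545 30.90633227899562 24.849841721449916 0.1834663214422038
```

View pics/w1.png

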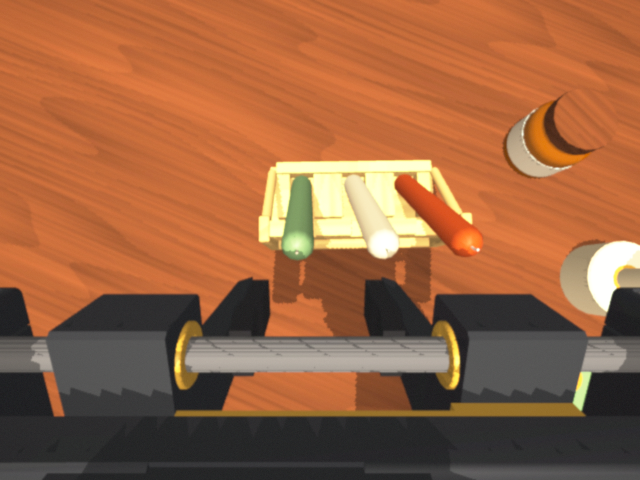

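```bash
python3 - <<'E'
from h import *
st=monitor.get_state();print(np.round(st['q'],2),st['clock'])
g=np.array([.5025,.2313,.153]);a=np.array([-.527,-.235,1]);z=-a/np.linalg.norm(a)
plan(g-z*.11,z,[.914,.406,0],4)
E
```

```text
[-0.59  0.45  0.06  2.26  0.73  0.07 -2.42] 4.275
pos [0.4487 0.1955 0.3006] rows [-0.3, -0.3, 1.29, 0.0066, 0.0337, -0.0026, -0.34, -0.29, 1.28, 0.0066, 0.0337, -0.0026, -0.38, -0.28, 1.27, 0.0066, 0.0337, -0.0026, -0.42, -0.28, 1.25, 0.0066, 0.0337, -0.0026]
```

```bash
python3 - <<'E'
from h import *
g=np.array([.5025,.2313,.153]);z=np.array([.2366,.105,-.966])
plan(g-z*.115,z,[.914,.406,0],4)
E
```

```text
pos [0.4487 0.1955 0.3006] rows [0.44, -0.31, 1.16, 0.006, -0.0317, -0.0035, 0.47, -0.3, 1.15, 0.006, -0.0317, -0.0035, 0.51, -0.29, 1.13, 0.006, -0.0317, -0.0035, 0.55, -0.28, 1.12, 0.006, -0.0317, -0.0035]
```

carry_out(motion=[0.4, -0.3, 1.2, 0.006, -0.032, -0.003, 0.5, -0.3, 1.2, 0.006, -0.032, -0.003, 0.5, -0.3, 1.1, 0.006, -0.032, -0.003, 0.5, -0.3, 1.1, 0.006, -0.032, -0.003, 0, 0, 0, 0, 0, 0])

```text
clock: 4.9
tool_pos: [0.4751, 0.2191, 0.2625]
eef_rot: [0.971, 0.204, 0.126, -0.028]
contact_force: [-0.2, 0.2, 0.1]
opening: 0.509
```

```bash
python3 - <<'E'
from h import *
g=np.array([.5025,.2313,.153]);z=np.array([.2366,.105,-.966])
st=monitor.get_state();print(np.round(st['q'],2),R.from_quat(st['eef_rot']).as_matrix().round(3).tolist())
plan(g-z*.115,z,[.914,.406,0],1)
s=snapshot('wrist');w=world(s,st);H=R.from_quat(st['eef_rot']).as_matrix()
r=finder.masks_of(s,'candle_green')[0]
m=cv2.erode(r['pixels'].astype(np.uint8),np.ones((5,5)))>0;q=w[m&(s['range_z']>0)];q=q[(q[:,2]>.03)&(q[:,2]<.185)]
x,e=axis(q[::3],[.53,.243,-.54,-.235]);print(r['p'],len(q),x,e)
p=np.array([x[0]+.053*x[2],x[1]+.053*x[3],.153]);print('grasp pt in tool cm',(p-st['tool_pos'])@H*100)
E
```

```text
[-0.38  0.57 -0.23  2.11  0.64  0.27 -2.32] [[0.885, 0.402, 0.233], [0.388, -0.916, 0.105], [0.256, -0.003, -0.967]]
pos [0.4751 0.2191 0.2625] rows [0.06, -0.0, -0.15, -0.0015, 0.0029, -0.0046]
0.93 3375 [ 0.53020361  0.24411846 -0.54783112 -0.23851033] 0.0006650997874925874
grasp pt in tool cm [-0.01690288 -0.05461132 11.32107086]
```

carry_out(motion=[0, 0, 1.8, 0, 0, 0, 0, -0.05, 2.0, 0, 0, 0, 0, 0, 2.0, 0, 0, 0, 0, 0, 1.0, 0, 0, 0, 0, 0, 0, 0, 0, 0])

```text
clock: 5.62
tool_pos: [0.4902, 0.2265, 0.1972]
eef_rot: [0.97, 0.204, 0.127, -0.027]
contact_force: [0.0, -0.2, 0.3]
opening: 0.51
```

carry_out(motion=[0, 0, 0, 0, 0, 0, 0, 0, 0, 0, 0, 0, 0, 0, 0, 0, 0, 0, 0, 0, 0, 0, 0, 0], hand=1.5, grip_force=25)

```text
clock: 6.12
tool_pos: [0.4907, 0.2265, 0.1978]
eef_rot: [0.97, 0.204, 0.127, -0.027]
contact_force: [-0.2, -0.3, 1.5]
opening: 0.264
```

carry_out(motion=[0, 0, -1.0, 0, 0, 0, 0, 0, -1.5, 0, 0, 0, 0, 0, -2.0, 0, 0, 0, 0.5, 0, -2.0, 0, 0, 0, 0.6, 0, -2.2, 0, 0, 0, 0.6, 0, -2.2, 0, 0, 0, 0.6, 0, -2.2, 0, 0, 0, 0.5, 0, -2, 0, 0, 0])

```text
clock: 7.12
tool_pos: [0.4794, 0.2211, 0.3518]
eef_rot: [0.97, 0.204, 0.127, -0.027]
contact_force: [-0.1, 0.3, -1.3]
opening: 0.261
```

```bash
python3 - <<'E'
from h import *
st=monitor.get_state();print(np.round(st['q'],2),st['tool_pos'])
T=R.from_quat(st['eef_rot']).as_matrix()
s=snapshot('scene');save(s,'s3');w=world(s)
r=finder.masks_of(s,'candle_green')
if r:
  r=r[0];m=cv2.erode(r['pixels'].astype(np.uint8),np.ones((3,3)))>0;q=w[m&(s['range_z']>0)]
  x,e=axis(q,[.51,.23,-.54,-.235]);a=np.array([x[2],x[3],1]);a/=np.linalg.norm(a)
  print(r['p'],len(q),np.round(x,4),e,'axis in tool',np.round(a@T,3),'z range',np.percentile(q[:,2],[1,99]))
# placement: candle axis a in tool (assumed (-sin15,0,-cos15)); tool z when upright
for b,xd in ((.2618,[.914,.406,0]),):
  xd=np.array(xd);z=np.array([*(-np.sin(b)*xd[:2]),-np.cos(b)])
  foot=np.array([.489,-.075,.10]); g=foot+[0,0,.157]; print('tcp',g-z*.045)
  plan(np.array(st['tool_pos'])+[0.02,-.05,0],z,xd,4)
E
python3 -c "
import cv2;i=cv2.imread('pics/s3.png');cv2.imwrite('pics/s3c.png',i[60:340,180:520])"
```

```text
[-0.21  0.45 -0.47  1.98  0.49  0.55 -2.17] [0.47935712 0.22113712 0.35177199]
0.82 1262 [ 0.6214  0.286  -0.5206 -0.2455] 0.00211879309377585 axis in tool [-0.259  0.013 -0.966] z range [0.17987714 0.32807855]
tcp [ 0.49964525 -0.07027137  0.30046666]
pos [0.4803 0.2219 0.3529] rows [-0.08, 1.35, 0.01, -0.0003, -0.1316, -0.0009, -0.08, 1.35, 0.02, -0.0003, -0.1316, -0.0009, -0.08, 1.35, 0.03, -0.0003, -0.1316, -0.0009, -0.07, 1.35, 0.04, -0.0003, -0.1316, -0.0009]
```

View pics/s3c.png

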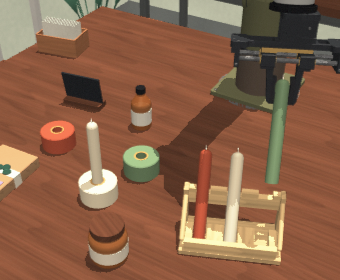

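```bash
python3 - <<'E'
from h import *
b=.2618;xd=np.array([.914,.406,0]);z=np.array([*(-np.sin(b)*xd[:2]),-np.cos(b)])
st=monitor.get_state()
x,y=xd[:2];st1=dict(st);p=np.array(st['tool_pos'])+[-.01,-.02,.06]
plan(p,z,xd,4,st)
st1['tool_pos']=p;st1['eef_rot']=R.from_matrix(np.c_[np.cross(np.array([y,-x,0]),z),[y,-x,0],z]).as_quat()
plan([.4996,-.0703,.34],z,xd,6,st1)
E
```

```text
pos [0.4803 0.2219 0.3529] rows [-0.02, 0.36, -1.56, -0.0003, -0.1316, -0.0009, -0.23, 0.36, -1.54, -0.0003, -0.1316, -0.0009, -0.43, 0.36, -1.5, -0.0003, -0.1316, -0.0009, -0.62, 0.36, -1.43, -0.0003, -0.1316, -0.0009]
pos [0.4703 0.2019 0.4129] rows [-1.03, 4.34, 1.53, 0.0, -0.0, -0.0, -1.03, 4.34, 1.53, 0.0, -0.0, -0.0, -1.03, 4.34, 1.53, 0.0, -0.0, -0.0, -1.03, 4.34, 1.53, 0.0, -0.0, -0.0, -1.03, 4.34, 1.53, 0.0, -0.0, -0.0, -1.03, 4.34, 1.53, 0.0, -0.0, -0.0]
```

carry_out(motion=[0, 0.3, -1.6, 0, -0.132, 0, -0.2, 0.4, -1.5, 0, -0.132, 0, -0.4, 0.4, -1.5, 0, -0.132, 0, -0.6, 0.4, -1.4, 0, -0.132, 0])

```text
clock: 7.72
tool_pos: [0.471, 0.2007, 0.4103]
eef_rot: [0.97, 0.204, -0.133, 0.028]
contact_force: [-0.3, 0.7, -0.7]
opening: 0.264
```

carry_out(motion=[-1.0, 4.3, 1.3, 0, 0, 0, -1.0, 4.3, 1.5, 0, 0, 0, -1.0, 4.3, 1.5, 0, 0, 0, -1.0, 4.3, 1.5, 0, 0, 0, -1.0, 4.3, 1.5, 0, 0, 0, -1.0, 4.3, 1.5, 0, 0, 0, 0, 0, 0, 0, 0, 0])

```text
clock: 8.6
tool_pos: [0.4998, -0.0722, 0.3392]
eef_rot: [0.97, 0.2, -0.133, 0.028]
contact_force: [-0.0, 1.4, -0.6]
opening: 0.261
```

```bash
cat >> h.py <<'E'
def look(cn,candle,holder,name=None,floor=.05):
    """candle foot axis and holder socket centre, in one picture"""
    st=monitor.get_state();T=R.from_quat(st['eef_rot']).as_matrix();s=snapshot(cn);w=world(s,st)
    if name: save(s,name)
    p=np.array(st['tool_pos']);out=dict(p=p)
    for r in finder.masks_of(s,candle)[:1]:
        m=cv2.erode(r['pixels'].astype(np.uint8),np.ones((3,3)))>0;q=w[m&(s['range_z']>0)]
        q=q[(q[:,2]>floor)&(np.hypot(*(q-p)[:,:2].T)<.08)]
        zf=np.percentile(q[:,2],1)
        c=q[:,:2].mean(0);x,e=axis(q,[*c,0,0]);a=np.array([x[2],x[3],1]);a/=np.linalg.norm(a)
        print(cn,'candle p',round(r['p'],2),len(q),'slope',np.round(x[2:],4),'axis in tool',np.round(a@T,3),'res',round(e,4),'zmin',round(zf,4),'xy@zmin',np.round(x[:2]+x[2:]*(zf-.1),4),'xy@.045',np.round(x[:2]-x[2:]*.055,4))
    for r in finder.masks_of(s,holder)[:1]:
        m=r['pixels']&(s['range_z']>0);q=w[m];q=q[abs(q[:,2]-.045)<.0025]
        o=least_squares(lambda v:np.minimum(0,.042-np.hypot(*(q[:,:2]-v).T)),q[:,:2].mean(0))
        # outer edge points: farthest per angular bin
        c=o.x
        for _ in range(4):
            d=q[:,:2]-c;an=np.digitize(np.arctan2(d[:,1],d[:,0]),np.linspace(-np.pi,np.pi,37));rr=np.hypot(*d.T)
            E=np.array([q[an==k][rr[an==k].argmax(),:2] for k in range(1,37) if (an==k).sum()>2 and rr[an==k].max()>.035])
            c=least_squares(lambda v:np.hypot(*(E-v).T)-.0415,c,loss='soft_l1',f_scale=.001).x
        print(cn,'holder p',round(r['p'],2),'n',len(E),'c',np.round(c,4),'z',round(float(np.median(q[:,2])),4))
E
python3 - <<'E'
from h import *
st=monitor.get_state();print(np.round(st['q'],2),st['clock'],st['contact_force'].round(1))
for c in ['wrist','scene','top']: look(c,'candle_green','holder_green','g1'+c)
a=cv2.imread('pics/g1wrist.png');b=cv2.imread('pics/g1scene.png');
cv2.imwrite('pics/g1.png',np.vstack([cv2.resize(a,(400,300)),cv2.resize(b[100:280,200:440],(400,300))]))
E
```

```text
[ 0.3   0.61 -0.5   1.7   0.37  1.19 -1.52] 8.6 [-0.   1.4 -0.6]
wrist candle p 0.64 6820 slope [0.002  0.0064] axis in tool [-0.265 -0.004 -0.964] res 0.0003 zmin 0.1474 xy@zmin [ 0.4883 -0.0766] xy@.045 [ 0.4881 -0.0773]
wrist holder p 0.68 n 32 c [ 0.4876 -0.0728] z 0.044
scene candle p 0.8 723 slope [ 0.0019 -0.0059] axis in tool [-0.265  0.004 -0.964] res 0.001 zmin 0.1468 xy@zmin [ 0.4884 -0.0693] xy@.045 [ 0.4882 -0.0687]
scene holder p 0.95 n 36 c [ 0.4872 -0.0714] z 0.0455
top holder p 0.57 n 12 c [ 0.4535 -0.0506] z 0.0452
```

View pics/g1.png

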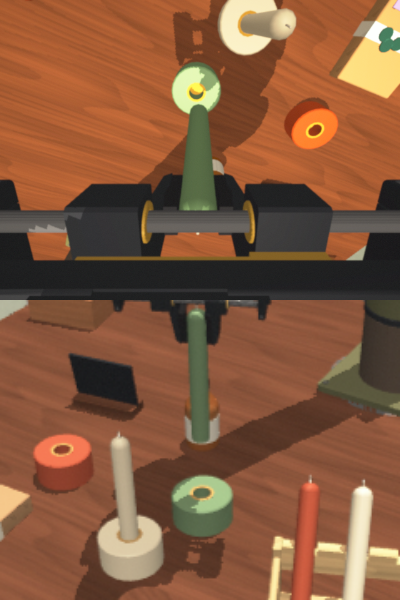

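```bash
cat >> h.py <<'E'
def wv(*vs):
    T=R.from_quat(monitor.get_state()['eef_rot']).as_matrix()
    for v in vs: print(v,'->',np.round(np.array(v)@T,3).tolist())
E
python3 - <<'E'
from h import *
T=R.from_quat(monitor.get_state()['eef_rot']).as_matrix();print('candle slope if y=0 in tool',T@[.265,0,.964]*-1)
wv((-.06,.4,0),(0,0,-1),(.1,0,0),(0,.1,0))
E
```

```text
candle slope if y=0 in tool [-5.67892427e-04 -1.15654392e-03  9.99759641e-01]
(-0.06, 0.4, 0) -> [0.103, -0.39, -0.028]
(0, 0, -1) -> [0.264, 0.001, 0.964]
(0.1, 0, 0) -> [0.088, 0.04, -0.024]
(0, 0.1, 0) -> [0.039, -0.091, -0.011]
```

carry_out(motion=[0.36, -0.2, 0.95, 0, 0, 0, 0.4, -0.19, 1.4, 0, 0, 0, 0.4, 0, 1.45, 0, 0, 0, 0.4, 0, 1.45, 0, 0, 0, 0.4, 0, 1.45, 0, 0, 0, 0.26, 0, 0.96, 0, 0, 0, 0, 0, 0, 0, 0, 0])

```text
clock: 9.93
tool_pos: [0.5001, -0.0633, 0.2606]
eef_rot: [0.97, 0.204, -0.131, 0.027]
contact_force: [-0.2, 0.4, -1.0]
opening: 0.266
```

```bash
python3 - <<'E'
from h import *
for c in ['wrist','scene']: look(c,'candle_green','holder_green','g2'+c,.052)
a=cv2.imread('pics/g2wrist.png');b=cv2.imread('pics/g2scene.png');
cv2.imwrite('pics/g2.png',np.vstack([cv2.resize(a[60:300,200:440],(500,300)),cv2.resize(b[130:250,270:390],(500,300))]))
wv((0,0,-1))
E
```

```text
wrist candle p 0.82 6806 slope [-0.0004  0.0023] axis in tool [-0.265 -0.004 -0.964] res 0.0003 zmin 0.069 xy@zmin [ 0.489  -0.0671] xy@.045 [ 0.489  -0.0671]
wrist holder p 0.74 n 31 c [ 0.4877 -0.0727] z 0.044
scene candle p 0.61 627 slope [-0.0037  0.0036] axis in tool [-0.265 -0.005 -0.964] res 0.0011 zmin 0.0678 xy@zmin [ 0.4887 -0.067 ] xy@.045 [ 0.4888 -0.0671]
scene holder p 0.75 n 32 c [ 0.4873 -0.071 ] z 0.0456
(0, 0, -1) -> [0.264, 0.0, 0.965]
```

View pics/g2.png

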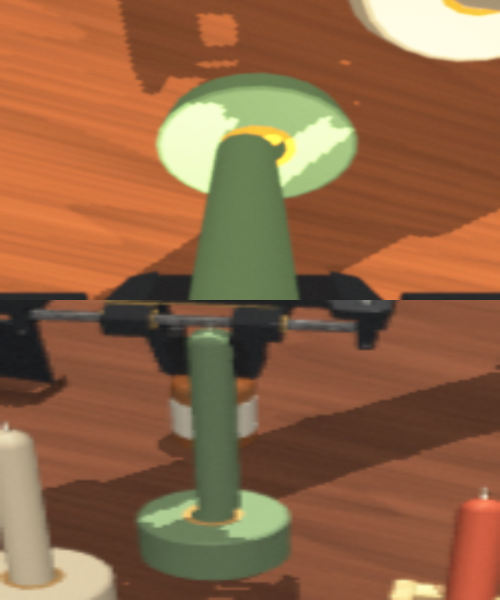

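carry_out(motion=[-0.14, 0.17, 0, 0, 0, 0, -0.14, 0.18, 0, 0, 0, 0, 0, 0, 0, 0, 0, 0])

```text
clock: 10.6
tool_pos: [0.4993, -0.0679, 0.2622]
eef_rot: [0.97, 0.204, -0.131, 0.027]
contact_force: [-1.0, -0.3, -0.4]
opening: 0.262
```

```bash
cat >> h.py <<'E'
def proj(s,st,P):
    P=np.atleast_2d(P)
    if 'hand_eye' in s:
        H=np.array(s['hand_eye']);T=R.from_quat(st['eef_rot']).as_matrix()
        c=((P-st['tool_pos'])@T-H[:3,3])@H[:3,:3]
    else:
        Rm,t=cam(s);c=P@Rm.T+t
    return np.c_[c[:,0]/c[:,2]*s['fx']+s['cx'],c[:,1]/c[:,2]*s['fy']+s['cy']]
def overlay(cn,name,c,box,foot=None,k=3):
    st=monitor.get_state();s=snapshot(cn);im=cv2.resize(s['frame'][:,:,::-1],None,fx=k,fy=k,interpolation=cv2.INTER_CUBIC)
    t=np.linspace(0,2*np.pi,60);ci=np.c_[np.cos(t),np.sin(t)]
    def dr(cc,z,r,col):
        p=proj(s,st,np.c_[cc+r*ci,np.full(60,z)]);cv2.polylines(im,[((p+.5)*k-.5).round().astype(int)],True,col,1)
    dr(np.array(c),.045,.042,(255,0,0));dr(np.array(c),.045,.01275,(255,0,255))
    if foot is not None: dr(np.array(foot[:2]),foot[2],.012,(255,255,0))
    x0,y0,x1,y1=[int(v*k) for v in box];cv2.imwrite('pics/'+name+'.png',im[y0:y1,x0:x1])
E
python3 - <<'E'
from h import *
for c in ['wrist','scene']: look(c,'candle_green','holder_green',None,.052)
st=monitor.get_state();T=R.from_quat(st['eef_rot']).as_matrix()
g=st['tool_pos']+T@[0,0,.045];print('FK grasp xy',g.round(4),st['tool_pos'].round(4))
f=(g[0],g[1],g[2]-.156);print(f)
overlay('wrist','o1',(.4877,-.072),(250,80,390,180),f,5)
overlay('scene','o2',(.4877,-.072),(280,170,360,260),f,5)
a=cv2.imread('pics/o1.png');b=cv2.imread('pics/o2.png');b=cv2.copyMakeBorder(b,0,max(0,500-b.shape[0]),0,0,0);print(a.shape,b.shape)
cv2.imwrite('pics/o.png',np.hstack([cv2.resize(a,(490,350)),cv2.resize(b[:450],(300,350))]))
E
```

```text
wrist candle p 0.59 6993 slope [-0.002   0.0029] axis in tool [-0.265 -0.004 -0.964] res 0.0003 zmin 0.0696 xy@zmin [ 0.4885 -0.0718] xy@.045 [ 0.4886 -0.0718]
wrist holder p 0.58 n 32 c [ 0.4878 -0.0728] z 0.044
scene candle p 0.72 620 slope [-0.0014  0.0015] axis in tool [-0.265 -0.003 -0.964] res 0.0011 zmin 0.0677 xy@zmin [ 0.4871 -0.071 ] xy@.045 [ 0.4872 -0.071 ]
scene holder p 0.84 n 32 c [ 0.4883 -0.0703] z 0.0456
FK grasp xy [ 0.4884 -0.0722  0.2187] [ 0.4994 -0.0674  0.2621]
(np.float64(0.4884498402374647), np.float64(-0.07220593639177417), np.float64(0.06268075165441261))
(500, 700, 3) (500, 400, 3)
```

View pics/o.png

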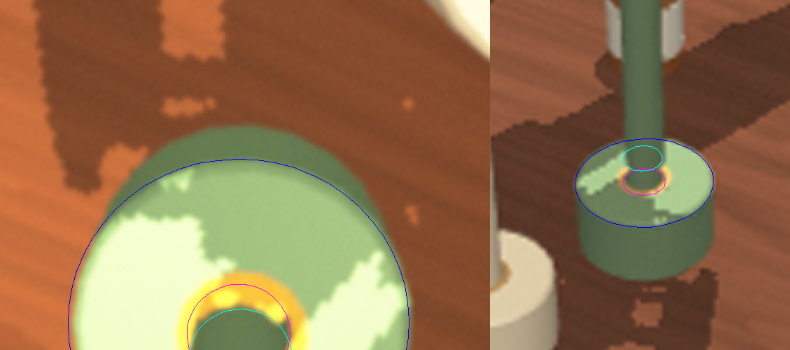

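carry_out(motion=[0.13, 0, 0.48, 0, 0, 0, 0.13, 0, 0.48, 0, 0, 0, 0.11, 0, 0.39, 0, 0, 0, 0.04, 0, 0.15, 0, 0, 0, 0.04, 0, 0.15, 0, 0, 0, 0.04, 0, 0.15, 0, 0, 0, 0, 0, 0, 0, 0, 0])

```text
clock: 11.88
tool_pos: [0.5001, -0.0677, 0.2461]
eef_rot: [0.97, 0.204, -0.13, 0.028]
contact_force: [-1.8, -0.2, 20.2]
opening: 0.265
```

```bash
python3 - <<'E'
from h import *
st=monitor.get_state();T=R.from_quat(st['eef_rot']).as_matrix();F=st['contact_force'];M=st['moment'];print(F.round(2),M.round(3),st['tool_pos'].round(4))
g=st['tool_pos']+T@[0,0,.045]
print('grasp xy',g.round(4),'offset from TCP of force line if M about TCP: x,y', (-M[1]/F[2]).round(4),(M[0]/F[2]).round(4),'expected',(g-st['tool_pos']).round(4))
look('wrist','candle_green','holder_green',None,.052)
look('scene','candle_green','holder_green',None,.052)
wv((-.07,-.1,0),(0,0,1),(.05,0,0),(0,.05,0))
E
```

```text
[-1.83 -0.21 20.22] [-0.357  1.053 -0.012] [ 0.5001 -0.0677  0.2461]
grasp xy [ 0.4893 -0.0725  0.2027] offset from TCP of force line if M about TCP: x,y -0.0521 -0.0176 expected [-0.0108 -0.0048 -0.0434]
wrist candle p 0.76 6679 slope [0.006  0.0007] axis in tool [-0.257  0.004 -0.966] res 0.0003 zmin 0.0589 xy@zmin [ 0.4884 -0.0713] xy@.045 [ 0.4883 -0.0714]
wrist holder p 0.57 n 32 c [ 0.4878 -0.0728] z 0.044
scene holder p 0.93 n 32 c [ 0.4878 -0.0711] z 0.0457
(-0.07, -0.1, 0) -> [-0.101, 0.063, 0.028]
(0, 0, 1) -> [-0.263, 0.002, -0.965]
(0.05, 0, 0) -> [0.044, 0.02, -0.012]
(0, 0.05, 0) -> [0.019, -0.046, -0.005]
```

carry_out(motion=[-0.04, 0, -0.15, 0, 0, 0, -0.03, 0.03, 0.01, 0, 0, 0, -0.03, 0.03, 0.01, 0, 0, 0, 0, 0, 0, 0, 0, 0])

```text
clock: 12.68
tool_pos: [0.4995, -0.0682, 0.2465]
eef_rot: [0.97, 0.204, -0.13, 0.028]
contact_force: [-0.7, 0.4, 12.1]
opening: 0.265
```

carry_out(motion=[-0.02, 0.045, 0.005, 0, 0, 0, 0, 0, 0, 0, 0, 0])

```text
clock: 12.92
tool_pos: [0.4995, -0.0685, 0.2464]
eef_rot: [0.97, 0.204, -0.13, 0.027]
contact_force: [-0.8, 0.0, 11.2]
opening: 0.263
```

carry_out(motion=[-0.02, 0.045, 0.005, 0, 0, 0, 0, 0, 0, 0, 0, 0])

```text
clock: 13.18
tool_pos: [0.4994, -0.0689, 0.2464]
eef_rot: [0.97, 0.204, -0.13, 0.027]
contact_force: [-0.6, 0.6, 11.6]
opening: 0.265
```

carry_out(motion=[-0.08, 0, -0.29, 0, 0, 0, -0.05, 0, -0.19, 0, 0, 0, 0, 0, 0, 0, 0, 0])

```text
clock: 13.55
tool_pos: [0.499, -0.0694, 0.2498]
eef_rot: [0.97, 0.204, -0.131, 0.027]
contact_force: [0.2, -0.2, -1.1]
opening: 0.263
```

```bash
python3 - <<'E'
from h import *
look('wrist','candle_green','holder_green',None,.052)
st=monitor.get_state();s=snapshot('wrist');T=R.from_quat(st['eef_rot']).as_matrix();H=np.array(s['hand_eye'])
print(T.round(4).tolist())
# ray-plane: green holder top outline + brass ring
hsv=cv2.cvtColor(s['frame'],cv2.COLOR_RGB2HSV)
def plane(uv,z):
    d=np.c_[(uv[:,0]-s['cx'])/s['fx'],(uv[:,1]-s['cy'])/s['fy'],np.ones(len(uv))]@H[:3,:3].T@T.T
    o=np.array(st['tool_pos'])+T@H[:3,3];return (o+d*((z-o[2])/d[:,2])[:,None])[:,:2]
c0=np.array([.4878,-.0725])
v,u=np.mgrid[:480,:640];uv=np.c_[u.ravel(),v.ravel()].astype(float)
P=plane(uv,.045).reshape(480,640,2);rr=np.hypot(*(P-c0).transpose(2,0,1))
near=rr<.02
h=hsv[...,0].astype(int);sat=hsv[...,1].astype(int);val=hsv[...,2]
brass=near&(h<28)&(h>12)&(sat>110);print('brass px',brass.sum())
q=P[brass];
# radial profile extremes per angle about centre
d=q-c0;an=np.degrees(np.arctan2(d[:,1],d[:,0]));r=np.hypot(*d.T)
for k in range(-180,180,20):
    m=(an>=k)&(an<k+20)
    if m.sum()>1: print(k,m.sum(),(r[m].min()*1e3).round(1),(r[m].max()*1e3).round(1),end=' | ')
im=cv2.resize(s['frame'][110:210,260:380,::-1],None,fx=6,fy=6,interpolation=cv2.INTER_CUBIC);cv2.imwrite('pics/z1.png',im)
np.savez('z1.npz',frame=s['frame'],P=P)
E
```

```text
wrist candle p 0.7 6751 slope [ 0.0006 -0.0003] axis in tool [-0.264 -0.    -0.965] res 0.0003 zmin 0.0594 xy@zmin [ 0.4879 -0.0728] xy@.045 [ 0.4879 -0.0728]
wrist holder p 0.86 n 32 c [ 0.4879 -0.0726] z 0.044
[[0.8824, 0.403, -0.2428], [0.3889, -0.9152, -0.1058], [-0.2648, -0.001, -0.9643]]
brass px 287
-100 10 12.7 15.4 | -80 22 12.1 16.3 | -60 37 12.1 17.0 | -40 43 10.5 16.6 | -20 43 10.5 16.4 | 0 40 10.2 16.3 | 20 42 9.9 16.3 | 40 11 10.1 12.5 | 60 9 10.4 11.6 | 80 7 10.7 11.9 | 100 9 11.1 12.0 | 120 9 11.3 13.2 | 140 4 13.6 15.0 |
```

View pics/z1.png

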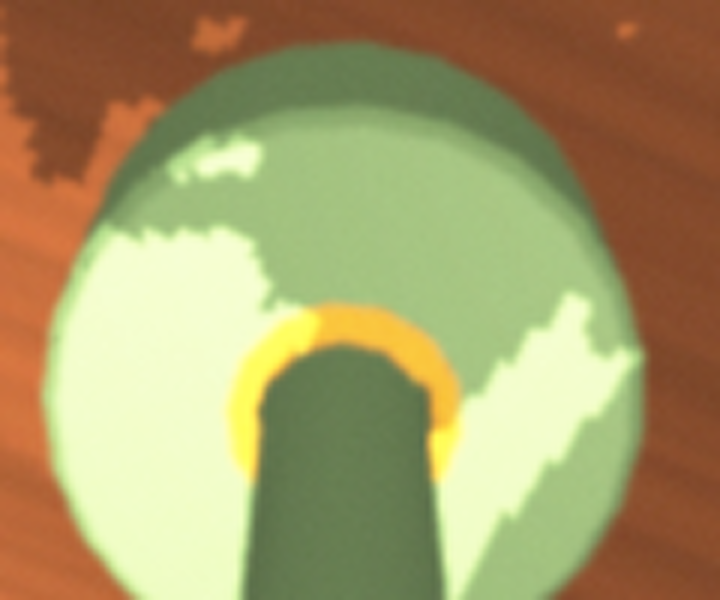

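carry_out(motion=[0.08, 0, 0.29, 0, 0, 0, 0.05, 0, 0.2, 0, 0, 0, 0.03, 0, 0.1, 0, 0, 0, 0.03, 0, 0.1, 0, 0, 0, 0, 0, 0, 0, 0, 0])

```text
clock: 14.38
tool_pos: [0.499, -0.0693, 0.2427]
eef_rot: [0.97, 0.204, -0.131, 0.027]
contact_force: [-0.3, -0.3, -0.2]
opening: 0.267
```

carry_out(motion=[0.08, 0, 0.29, 0, 0, 0, 0.08, 0, 0.29, 0, 0, 0, 0.08, 0, 0.29, 0, 0, 0, 0.08, 0, 0.29, 0, 0, 0, 0.08, 0, 0.29, 0, 0, 0, 0.08, 0, 0.29, 0, 0, 0, 0.08, 0, 0.29, 0, 0, 0, 0, 0, 0, 0, 0, 0])

```text
clock: 15.38
tool_pos: [0.4989, -0.0693, 0.2215]
eef_rot: [0.97, 0.204, -0.131, 0.027]
contact_force: [0.6, 0.6, -1.1]
opening: 0.263
```

carry_out(motion=[0.08, 0, 0.29, 0, 0, 0, 0.07, 0, 0.24, 0, 0, 0, 0.05, 0, 0.19, 0, 0, 0, 0, 0, 0, 0, 0, 0])

```text
clock: 15.88
tool_pos: [0.4996, -0.0692, 0.2167]
eef_rot: [0.97, 0.204, -0.13, 0.028]
contact_force: [-1.3, -0.9, 20.1]
opening: 0.259
```

carry_out(motion=[-0.05, 0, -0.19, 0, 0, 0, 0, 0, 0, 0, 0, 0])

```text
clock: 16.12
tool_pos: [0.4993, -0.0693, 0.2169]
eef_rot: [0.97, 0.204, -0.13, 0.027]
contact_force: [-0.1, -0.2, 7.7]
opening: 0.261
```

carry_out(motion=[0, 0, 0, 0, 0, 0, 0, 0, 0, 0, 0, 0, 0, 0, 0, 0, 0, 0], hand=4.5)

```text
clock: 16.5
tool_pos: [0.499, -0.0693, 0.2159]
eef_rot: [0.97, 0.204, -0.131, 0.027]
contact_force: [0.0, -0.1, 0.6]
opening: 0.51
```

carry_out(motion=[-0.4, 0, -1.45, 0, 0, 0, -0.6, 0, -2.1, 0, 0, 0, -0.8, 0, -2.9, 0, 0, 0, -0.8, 0, -2.9, 0, 0, 0, -0.8, 0, -2.9, 0, 0, 0])

```text
clock: 17.12
tool_pos: [0.4986, -0.0694, 0.3453]
eef_rot: [0.97, 0.204, -0.13, 0.027]
contact_force: [0.1, 0.3, -0.7]
opening: 0.512
```

```bash
python3 - <<'E'
from h import *
s=snapshot('scene');save(s,'s4');w=world(s)
r=finder.masks_of(s,'candle_green')[0];q=w[r['pixels']&(s['range_z']>0)];q=q[(q[:,2]>.05)];x,e=axis(q,[.488,-.072,0,0]);print(np.round(x,4),e,q[:,2].max(),np.percentile(q[:,2],99))
r=finder.masks_of(s,'set_ivory')[0];q=w[r['pixels']&(s['range_z']>0)];print('set top',q[:,2].max(),np.percentile(q[:,2],99))
look('scene','candle_rust','holder_green')
print(monitor.get_state()['clock'])
# plan to above rust candle
g=np.array([.581,.1325,.1])+.053*np.array([-.53,-.235,1]);z=np.array([.2366,.105,-.966])
st=monitor.get_state();p=np.array([.47,.09,.37]);plan(p,z,[.914,.406,0],6)
T=np.array([.914,.406,0]);st1=dict(st);st1['tool_pos']=p;x=T-z*(T@z);x/=np.linalg.norm(x);st1['eef_rot']=R.from_matrix(np.c_[x,np.cross(z,x),z]).as_quat()
plan(g-z*.115,z,T,4,st1)
E
```

```text
[ 0.486  -0.0726 -0.0077 -0.007 ] 0.0009849496110947813 0.1972673102034251 0.1958549548468402
set top 0.20101711713248385 0.19452882914782588Traceback (most recent call last):
  File "<stdin>", line 5, in <module>
  File "h.py", line 40, in look
    zf=np.percentile(q[:,2],1)
    return _quantile_unchecked(
        a, q, axis, out, overwrite_input, method, keepdims, weights)
    return _ureduce(a,
                    func=_quantile_ureduce_func,
    ...<5 lines>...
                    overwrite_input=overwrite_input,
                    method=method)
    r = func(a, **kwargs)
    result = _quantile(arr,
                       quantiles=q,
    ...<2 lines>...
                       out=out,
                       weights=wgt)
    slices_having_nans = np.isnan(arr[-1, ...])
                                  ~~~^^^^^^^^^
IndexError: index -1 is out of bounds for axis 0 with size 0
```

```bash
python3 - <<'E'
from h import *
g=np.array([.580,.133,.1])+.053*np.array([-.53,-.235,1]);z=np.array([.2366,.105,-.966])
st=monitor.get_state();p=np.array([.50,.08,.33]);plan(p,z,[.914,.406,0],5)
T=np.array([.914,.406,0]);st1=dict(st);st1['tool_pos']=p;x=T-z*(T@z);x/=np.linalg.norm(x);st1['eef_rot']=R.from_matrix(np.c_[x,np.cross(z,x),z]).as_quat()
plan(g-z*.115,z,T,3,st1)
E
```

```text
pos [ 0.4984 -0.0696  0.3433] rows [1.26, -2.73, -0.07, -0.0002, 0.106, -0.0006, 1.26, -2.72, 0.07, -0.0002, 0.106, -0.0006, 1.25, -2.72, 0.2, -0.0002, 0.106, -0.0006, 1.23, -2.72, 0.33, -0.0002, 0.106, -0.0006, 1.19, -2.72, 0.46, -0.0002, 0.106, -0.0006]
pos [0.5  0.08 0.33] rows [0.53, -0.53, 2.42, 0.0, -0.0, 0.0, 0.53, -0.53, 2.42, 0.0, -0.0, 0.0, 0.53, -0.53, 2.42, 0.0, -0.0, 0.0]
```

carry_out(motion=[1.3, -2.7, -0.1, 0, 0.106, 0, 1.3, -2.7, 0.1, 0, 0.106, 0, 1.2, -2.7, 0.2, 0, 0.106, 0, 1.2, -2.7, 0.3, 0, 0.106, 0, 1.2, -2.7, 0.5, 0, 0.106, 0, 0.5, -0.6, 2.4, 0, 0, 0, 0.5, -0.5, 2.4, 0, 0, 0, 0.5, -0.5, 2.4, 0, 0, 0])

```text
clock: 18.38
tool_pos: [0.5245, 0.1072, 0.2625]
eef_rot: [0.97, 0.204, 0.127, -0.027]
contact_force: [0.5, 0.1, -0.4]
opening: 0.51
```

```bash
cat > gr.py <<'E'
from h import *
st=monitor.get_state();print(np.round(st['q'],2),R.from_quat(st['eef_rot']).as_matrix().round(3).tolist(),st['tool_pos'].round(4))
s=snapshot('wrist');w=world(s,st);H=R.from_quat(st['eef_rot']).as_matrix()
r=finder.masks_of(s,'candle_rust')[0];save(s,'w5')
m=cv2.erode(r['pixels'].astype(np.uint8),np.ones((5,5)))>0;q=w[m&(s['range_z']>0)];q=q[(q[:,2]>.03)&(q[:,2]<.185)]
x,e=axis(q[::3],[.58,.133,-.54,-.235]);a=np.array([x[2],x[3],1]);a/=np.linalg.norm(a);print(r['p'],r['extent'],len(q),x,e,'ax in tool',a@H)
p=np.array([x[0]+.053*x[2],x[1]+.053*x[3],.153]);print('grasp pt in tool cm',(p-st['tool_pos'])@H*100)
E
python3 gr.py
```

```text
[-0.05  0.59 -0.35  2.07  0.58  0.3  -2.01] [[0.884, 0.403, 0.235], [0.389, -0.915, 0.105], [0.257, -0.001, -0.966]] [0.5245 0.1072 0.2625]
0.9 [296.1, 163.9, 335.0, 293.4] 3342 [ 0.57908949  0.13350329 -0.5456089  -0.24298508] 0.000671133746825015 ax in tool [-0.27480706  0.00098489 -0.96149889]
grasp pt in tool cm [-0.02598141 -0.18121178 11.32747996]
```

carry_out(motion=[0, -0.18, 1.0, 0, 0, 0, 0, 0, 2.4, 0, 0, 0, 0, 0, 2.4, 0, 0, 0, 0, 0, 1.0, 0, 0, 0, 0, 0, 0, 0, 0, 0])

```text
clock: 19.1
tool_pos: [0.5402, 0.1158, 0.1983]
eef_rot: [0.97, 0.204, 0.128, -0.027]
contact_force: [-0.0, -0.2, -0.2]
opening: 0.511
```

carry_out(motion=[0, 0, 0, 0, 0, 0, 0, 0, 0, 0, 0, 0, 0, 0, 0, 0, 0, 0, 0, 0, 0, 0, 0, 0], hand=1.5, grip_force=25)

```text
clock: 19.6
tool_pos: [0.5405, 0.1159, 0.1989]
eef_rot: [0.97, 0.204, 0.128, -0.027]
contact_force: [0.1, -1.3, 2.5]
opening: 0.264
```

carry_out(motion=[0, 0, -1.0, 0, 0, 0, 0, 0, -1.5, 0, 0, 0, 0, 0, -2.0, 0, 0, 0, 0.5, 0, -2.0, 0, 0, 0, 0.6, 0, -2.2, 0, 0, 0, 0.6, 0, -2.2, 0, 0, 0, 0.6, 0, -2.2, 0, 0, 0, 0.5, 0, -2, 0, 0, 0])

```text
clock: 20.6
tool_pos: [0.5288, 0.1106, 0.3527]
eef_rot: [0.97, 0.204, 0.128, -0.027]
contact_force: [-0.4, -0.9, -1.1]
opening: 0.259
```

```bash
python3 - <<'E'
from h import *
s=snapshot('scene');save(s,'s6');w=world(s)
for t in ['candle_ivory','candle_rust']:
  r=finder.masks_of(s,t)[0];q=w[r['pixels']&(s['range_z']>0)];print(t,r['p'],r['extent'],np.percentile(q,[2,50,98],axis=0).round(3).tolist())
b=.2618;xd=np.array([.914,.406,0]);z=np.array([*(-np.sin(b)*xd[:2]),-np.cos(b)])
st=monitor.get_state();print(np.round(st['q'],2),st['opening'],st['clock'])
x,y=xd[:2];st1=dict(st);p=np.array(st['tool_pos'])+[-.01,-.03,.06]
plan(p,z,xd,4,st)
st1['tool_pos']=p;st1['eef_rot']=R.from_matrix(np.c_[np.cross(np.array([y,-x,0]),z),[y,-x,0],z]).as_quat()
h=np.array([.509,-.305,.15+.157])-z*.045;print('tcp',h)
plan(h,z,xd,9,st1)
E
```

```text
candle_ivory 0.7 [400.8, 213.3, 422.0, 300.6] [[0.522, 0.169, 0.033], [0.562, 0.192, 0.105], [0.602, 0.214, 0.174]]
candle_rust 0.56 [378.8, 133.6, 396.1, 237.4] [[0.534, 0.11, 0.18], [0.575, 0.134, 0.257], [0.616, 0.156, 0.328]]
[ 0.09  0.48 -0.55  1.94  0.44  0.56 -1.88] 0.26272897725865446 20.75
pos [0.5294 0.1107 0.3524] rows [-0.12, 0.59, -1.59, -0.0001, -0.1314, -0.0009, -0.33, 0.59, -1.56, -0.0001, -0.1314, -0.0009, -0.53, 0.59, -1.5, -0.0001, -0.1314, -0.0009, -0.72, 0.58, -1.42, -0.0001, -0.1314, -0.0009]
tcp [ 0.51964525 -0.30027137  0.35046666]
pos [0.5194 0.0807 0.4124] rows [-1.48, 3.87, 1.11, 0.0, -0.0, -0.0, -1.48, 3.87, 1.11, 0.0, -0.0, -0.0, -1.48, 3.87, 1.11, 0.0, -0.0, -0.0, -1.48, 3.87, 1.11, 0.0, -0.0, -0.0, -1.48, 3.87, 1.11, 0.0, -0.0, -0.0, -1.48, 3.87, 1.11, 0.0, -0.0, -0.0, -1.48, 3.87, 1.11, 0.0, -0.0, -0.0, -1.48, 3.87, 1.11, 0.0, -0.0, -0.0, -1.48, 3.87, 1.11, 0.0, -0.0, -0.0]
```

carry_out(motion=[-0.1, 0.6, -1.6, 0, -0.132, 0, -0.3, 0.6, -1.6, 0, -0.132, 0, -0.5, 0.6, -1.5, 0, -0.132, 0, -0.7, 0.6, -1.4, 0, -0.132, 0, -0.65, 0, -2.4, 0, 0, 0, -0.65, 0, -2.4, 0, 0, 0])

```text
clock: 21.5
tool_pos: [0.5206, 0.0806, 0.4608]
eef_rot: [0.97, 0.204, -0.131, 0.027]
contact_force: [-0.4, 0.1, -0.3]
opening: 0.262
```

carry_out(motion=[-1.9, 4.35, 0.5, 0, 0, 0, -1.9, 4.35, 0.5, 0, 0, 0, -1.9, 4.35, 0.5, 0, 0, 0, -1.9, 4.35, 0.5, 0, 0, 0, -1.9, 4.35, 0.5, 0, 0, 0, -1.9, 4.35, 0.5, 0, 0, 0, -1.9, 4.35, 0.5, 0, 0, 0, -1.9, 4.35, 0.5, 0, 0, 0])

```text
clock: 22.5
tool_pos: [0.5167, -0.3026, 0.4614]
eef_rot: [0.97, 0.204, -0.131, 0.027]
contact_force: [-0.3, 0.3, -0.6]
opening: 0.261
```

```bash
python3 - <<'E'
from h import *
st=monitor.get_state();print(np.round(st['q'],2),st['tool_pos'].round(4),st['clock'])
look('wrist','candle_rust','holder_rust');look('scene','candle_rust','holder_rust')
b=.2618;xd=np.array([.914,.406,0]);z=np.array([*(-np.sin(b)*xd[:2]),-np.cos(b)])
h=np.array([.509,-.305,.07+.157])-z*.045;print('tcp',h);plan(h,z,xd,8)
E
```

```text
[ 0.62  0.62 -0.5   1.27  0.43  1.55 -1.04] [ 0.5167 -0.3026  0.4614] 22.5
wrist candle p 0.89 6527 slope [0.002  0.0008] axis in tool [-0.262 -0.002 -0.965] res 0.0002 zmin 0.2697 xy@zmin [ 0.5041 -0.3067] xy@.045 [ 0.5037 -0.3068]
wrist holder p 0.74 n 36 c [ 0.5101 -0.3049] z 0.044
scene candle p 0.74 744 slope [0.0078 0.003 ] axis in tool [-0.258 -0.001 -0.966] res 0.0012 zmin 0.2632 xy@zmin [ 0.5014 -0.3084] xy@.045 [ 0.4997 -0.3091]
scene holder p 0.73 n 36 c [ 0.5103 -0.3025] z 0.0454
tcp [ 0.51964525 -0.30027137  0.27046666]
pos [ 0.5174 -0.2996  0.462 ] rows [0.65, 0.03, 2.3, -0.0003, 0.0005, -0.0, 0.65, 0.03, 2.3, -0.0003, 0.0005, -0.0, 0.65, 0.02, 2.31, -0.0003, 0.0005, -0.0, 0.65, 0.02, 2.31, -0.0003, 0.0005, -0.0, 0.65, 0.02, 2.31, -0.0003, 0.0005, -0.0, 0.65, 0.02, 2.31, -0.0003, 0.0005, -0.0, 0.64, 0.02, 2.31, -0.0003, 0.0005, -0.0, 0.64, 0.02, 2.31, -0.0003, 0.0005, -0.0]
```

carry_out(motion=[0.66, 0.03, 2.3, 0, 0, 0, 0.66, 0.03, 2.3, 0, 0, 0, 0.66, 0.03, 2.3, 0, 0, 0, 0.66, 0.03, 2.3, 0, 0, 0, 0.66, 0.03, 2.3, 0, 0, 0, 0.66, 0.03, 2.3, 0, 0, 0, 0.66, 0.03, 2.3, 0, 0, 0, 0.66, 0.03, 2.3, 0, 0, 0])

```text
clock: 23.8
tool_pos: [0.521, -0.3001, 0.2707]
eef_rot: [0.97, 0.206, -0.129, 0.027]
contact_force: [0.5, 0.1, -1.3]
opening: 0.265
```

carry_out(motion=[0, 0, 0, 0, 0, 0])

```text
clock: 23.92
tool_pos: [0.5199, -0.3002, 0.27]
eef_rot: [0.969, 0.206, -0.131, 0.026]
contact_force: [0.6, 0.4, -0.8]
opening: 0.266
```

```bash
python3 - <<'E'
from h import *
for i in range(2):
  look('wrist','candle_rust','holder_rust','r1',.055);st=monitor.get_state();print(st['tool_pos'].round(4))
wv((0,0,-1),(.1,0,0),(0,.1,0))
cv2.imwrite('pics/r1c.png',cv2.resize(cv2.imread('pics/r1.png')[90:210,250:390],None,fx=4,fy=4,interpolation=cv2.INTER_CUBIC))
E
```

```text
wrist candle p 0.55 6757 slope [ 0.0038 -0.0006] axis in tool [-0.262 -0.002 -0.965] res 0.0002 zmin 0.0762 xy@zmin [ 0.507 -0.304] xy@.045 [ 0.5069 -0.304 ]
wrist holder p 0.96 n 32 c [ 0.5104 -0.305 ] z 0.044
[ 0.5212 -0.3014  0.2725]
wrist candle p 0.56 6636 slope [-0.0018  0.0016] axis in tool [-0.262 -0.002 -0.965] res 0.0002 zmin 0.0795 xy@zmin [ 0.5093 -0.3056] xy@.045 [ 0.5094 -0.3056]
wrist holder p 0.63 n 32 c [ 0.5102 -0.305 ] z 0.044
[ 0.521  -0.3019  0.2725]
(0, 0, -1) -> [0.261, -0.001, 0.965]
(0.1, 0, 0) -> [0.088, 0.04, -0.024]
(0, 0.1, 0) -> [0.039, -0.092, -0.011]
```

View pics/r1c.png

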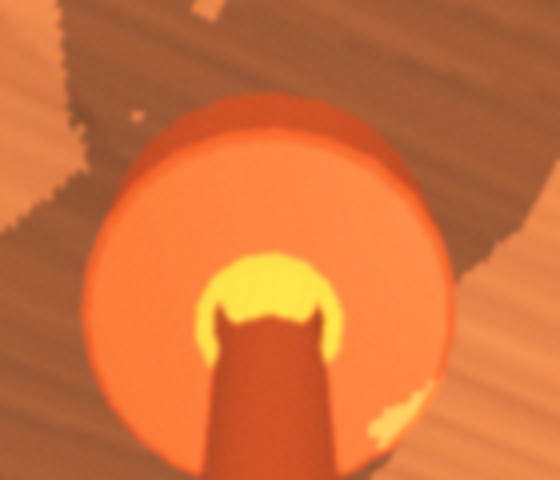

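carry_out(motion=[0.22, -0.02, 0.46, 0, 0, 0, 0.13, 0, 0.48, 0, 0, 0, 0.13, 0, 0.48, 0, 0, 0, 0.13, 0, 0.48, 0, 0, 0, 0, 0, 0, 0, 0, 0, 0, 0, 0, 0, 0, 0])

```text
clock: 24.98
tool_pos: [0.5212, -0.3015, 0.2515]
eef_rot: [0.97, 0.204, -0.13, 0.027]
contact_force: [-1.3, 0.2, -0.6]
opening: 0.266
```

```bash
python3 - <<'E'
from h import *
for i in range(3):
  st=monitor.get_state();print(st['tool_pos'].round(4));look('wrist','candle_rust','holder_rust',None,.055)
E
```

```text
[ 0.5212 -0.3015  0.2515]
wrist candle p 0.58 6627 slope [-0.0002  0.0014] axis in tool [-0.262 -0.002 -0.965] res 0.0002 zmin 0.0615 xy@zmin [ 0.5091 -0.3056] xy@.045 [ 0.5091 -0.3056]
wrist holder p 0.75 n 32 c [ 0.5104 -0.3049] z 0.044
[ 0.5213 -0.3015  0.2516]
wrist candle p 0.8 6653 slope [-0.0006  0.0017] axis in tool [-0.262 -0.002 -0.965] res 0.0002 zmin 0.0616 xy@zmin [ 0.5092 -0.3057] xy@.045 [ 0.5092 -0.3057]
wrist holder p 0.8 n 31 c [ 0.5102 -0.3049] z 0.044
[ 0.5212 -0.3015  0.2516]
wrist candle p 0.79 6671 slope [-0.0001  0.0013] axis in tool [-0.262 -0.002 -0.965] res 0.0002 zmin 0.0614 xy@zmin [ 0.509  -0.3056] xy@.045 [ 0.509  -0.3056]
wrist holder p 0.73 n 32 c [ 0.5101 -0.3049] z 0.044
```

carry_out(motion=[0.12, -0.02, -0.03, 0, 0, 0, 0, 0, 0, 0, 0, 0, 0.08, 0, 0.29, 0, 0, 0, 0.05, 0, 0.2, 0, 0, 0, 0.04, 0, 0.14, 0, 0, 0, 0.03, 0, 0.1, 0, 0, 0, 0, 0, 0, 0, 0, 0])

```text
clock: 26.3
tool_pos: [0.5222, -0.3008, 0.2438]
eef_rot: [0.97, 0.204, -0.13, 0.027]
contact_force: [0.0, -0.7, -1.4]
opening: 0.265
```

carry_out(motion=[0.05, 0, 0.19, 0, 0, 0, 0.05, 0, 0.19, 0, 0, 0, 0, 0, 0, 0, 0, 0])

```text
clock: 26.68
tool_pos: [0.5221, -0.3008, 0.2397]
eef_rot: [0.97, 0.204, -0.13, 0.027]
contact_force: [1.1, -0.3, -1.4]
opening: 0.261
```

carry_out(motion=[0.08, 0, 0.29, 0, 0, 0, 0.08, 0, 0.29, 0, 0, 0, 0.08, 0, 0.29, 0, 0, 0, 0.08, 0, 0.29, 0, 0, 0, 0.08, 0, 0.29, 0, 0, 0, 0.08, 0, 0.29, 0, 0, 0, 0, 0, 0, 0, 0, 0])

```text
clock: 27.55
tool_pos: [0.5221, -0.3007, 0.2216]
eef_rot: [0.97, 0.204, -0.13, 0.027]
contact_force: [0.6, -0.2, -0.9]
opening: 0.262
```

carry_out(motion=[0.08, 0, 0.29, 0, 0, 0, 0.08, 0, 0.29, 0, 0, 0, 0, 0, 0, 0, 0, 0])

```text
clock: 27.92
tool_pos: [0.5228, -0.3009, 0.2176]
eef_rot: [0.97, 0.204, -0.129, 0.028]
contact_force: [-0.9, 0.9, 10.3]
opening: 0.266
```

carry_out(motion=[0.05, 0, 0.19, 0, 0, 0, 0, 0, 0, 0, 0, 0])

```text
clock: 28.18
tool_pos: [0.5234, -0.3013, 0.2174]
eef_rot: [0.97, 0.204, -0.129, 0.029]
contact_force: [0.2, 0.5, 18.7]
opening: 0.267
```

carry_out(motion=[-0.08, 0, -0.29, 0, 0, 0, 0, 0, 0, 0, 0, 0])

```text
clock: 28.42
tool_pos: [0.5224, -0.301, 0.2175]
eef_rot: [0.97, 0.204, -0.13, 0.027]
contact_force: [0.2, 0.9, 6.6]
opening: 0.267
```

carry_out(motion=[0, 0, 0, 0, 0, 0, 0, 0, 0, 0, 0, 0, 0, 0, 0, 0, 0, 0], hand=4.5)

```text
clock: 28.8
tool_pos: [0.5221, -0.3007, 0.2164]
eef_rot: [0.97, 0.204, -0.13, 0.027]
contact_force: [-0.0, 0.5, 0.3]
opening: 0.509
```

carry_out(motion=[-0.4, 0, -1.45, 0, 0, 0, -0.6, 0, -2.1, 0, 0, 0, -0.8, 0, -2.9, 0, 0, 0, -0.8, 0, -2.9, 0, 0, 0, -0.8, 0, -2.9, 0, 0, 0, -0.8, 0, -2.9, 0, 0, 0])

```text
clock: 29.55
tool_pos: [0.5216, -0.3011, 0.3762]
eef_rot: [0.97, 0.204, -0.129, 0.027]
contact_force: [0.6, -0.8, -0.0]
opening: 0.511
```

```bash
python3 - <<'E'
from h import *
s=snapshot('scene');save(s,'f');w=world(s);st=monitor.get_state();print(st['clock'],st['q'].round(2))
for t in ['candle_green','candle_rust','candle_ivory']:
  r=finder.masks_of(s,t)[0];q=w[r['pixels']&(s['range_z']>0)];q=q[q[:,2]>.05]
  x,e=axis(q,[*q.mean(0)[:2],0,0]);print(t,np.round(x,4),'top',np.percentile(q[:,2],[98,99]).round(4),q[:,2].max())
for t in ['holder_green','holder_rust','set_ivory','jar','bottle','sign']:
  r=finder.masks_of(s,t)[0];q=w[r['pixels']&(s['range_z']>0)];print(t,round(r['p'],2),np.percentile(q,[3,50,97],axis=0).round(3).tolist())
cv2.imwrite('pics/fc.png',cv2.resize(s['frame'][100:340,180:500,::-1],None,fx=2,fy=2))
E
```

```text
29.6 [ 0.62  0.68 -0.49  1.4   0.46  1.37 -1.11]
candle_green [ 0.4861 -0.0725 -0.0059 -0.0071] top [0.1942 0.1958] 0.19911635104196362
candle_rust [ 0.508  -0.3042 -0.002   0.0025] top [0.1916 0.1932] 0.19635939816172357
candle_ivory [ 0.5549  0.1889 -0.5342 -0.2416] top [0.1746 0.1757] 0.1796726531143824
holder_green 0.96 [[0.456, -0.103, 0.005], [0.507, -0.057, 0.043], [0.528, -0.031, 0.048]]
holder_rust 0.79 [[0.476, -0.336, 0.006], [0.526, -0.286, 0.042], [0.551, -0.263, 0.048]]
set_ivory 0.64 [[0.574, -0.137, 0.004], [0.618, -0.095, 0.046], [0.649, -0.062, 0.19]]
jar 0.58 [[0.579, -0.135, 0.005], [0.618, -0.094, 0.046], [0.649, -0.062, 0.19]]
bottle 0.89 [[0.208, -0.241, 0.002], [0.339, -0.165, 0.07], [0.359, -0.148, 0.118]]
sign 0.82 [[0.315, -0.419, 0.004], [0.334, -0.363, 0.04], [0.353, -0.312, 0.093]]
```

View pics/fc.png

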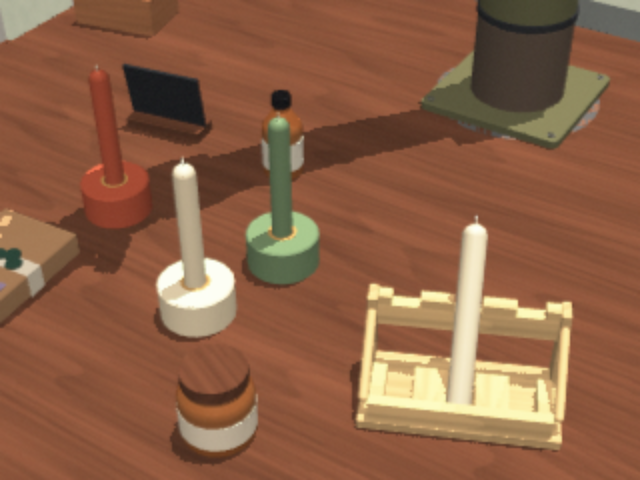

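Both candles stand upright and home (tops ≈195 mm, the same as the ivory set), the holders haven't moved and the arm is clear. Handing in.

```bash
python3 -c "
from plant import workorder;print(workorder.finish_job())"
```

```text
the job is handed in; nothing more can be done
None
```

Both candles are in the holders of their own colour, wick up, pressed to the socket floor and released. I handed the job in at about 30 s on the robot's clock.

- **Insertion:** The green candle first came down on the socket rim with about 20 N. I re-aligned it with the wrist camera and it then went in freely. The rust candle went in on the first try.
- **Seating:** Both stopped at the expected floor height when pressed with about 19–20 N.
- **Last picture:** Both candles stand within about 0.6° of vertical. Their tops read about 195 mm (green) and 193 mm (rust), against about 195 mm for the ivory set. The holders, ivory set, spare ivory candle, bottle and sign read as unmoved to within a few millimetres. The jar and book showed no change in the picture.
- **Disagreements:** The scene and wrist cameras differed by 1–2 mm on the holder positions, so I aligned by relative wrist-camera measurements. In the last check the network reported the ivory set when asked for the jar, and the book was not measured, so both were judged from the picture only.

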